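Index the vial carrier round to the light panel

TASK

Bring the vial on the swinging carrier in front of the square light panel and lock it there: pull the black plunger knob up, swing the carrier one hole over to the light panel's side (not the round mirror's), and let go of the knob so that its pin springs fully home in the hole.

Things in the scene. Friction and masses are not known exactly. Their poses are not given: they have to be found in the camera images.
- knob (a point): Centre of the black round plunger knob, 28 mm across, 26 mm tall, on the carrier bar 100 mm from the pivot; 89 mm above the work surface when its pin is home. Pulls straight up, pull 6 to 9 N, stop at 20 mm; clear of the plate, and the carrier free to swing, from 15 mm up. Let go within 8 mm of a hole it drops in and centres itself; between holes it stays 13 mm high. Bar top at 54 mm.
- pivot (a point): Upright axis of the carrier, at the middle of the round aluminium index plate (270 mm across, top 40 mm above the work surface; this point is on it). Place and heading vary. Five dark-rimmed holes, 36 degrees apart, lie 100 mm from the pivot; the carrier, a steel bar, starts locked in the middle one and swings 83 degrees either way.
- vial (a point): Middle of the black-capped amber vial, fixed for good in a white nest at the carrier's outer end, 185 mm from the pivot in line with the knob (85 mm beyond it). 22 mm across; its top is 102 mm, this point 80 mm above the work surface.
- lamp_spot (a point): Where the vial's middle must come: 75 mm in front of the square white light panel (84 mm square, on a foot, top at 112 mm), 185 mm from the pivot, 80 mm up. The vial stands there with the pin in the hole next to the middle one, 36 degrees from the start, on the panel's side. On the other side stands a round mirror, 84 mm across; which side has which varies.
There are look-alikes about, which are no part of the job. Leave any pink look-alike of the part that bears lamp_spot alone.

How it is judged:
By the outcome, as a careful person would: the job done as asked, in the order asked, and still so for the second after the job is handed in, with the robot touching nothing.
It also fails if it takes over 32 s, if anything falls off the work surface, if the arm or the gripper's body presses on something with over 40 N, if the wrist force passes 120 N, or if a joint passes its speed limit or range.

ROBOT

A 6-joint arm with a two-finger parallel gripper is mounted at the origin on the work surface. World frame = base frame: x ahead of the robot, y to its left, z up, the work surface at z = 0. Lengths are in mm, angles in rad, forces in N, time in s.
With the tool pointing down it reaches from about 350 to 725 mm from the base axis. Payload 6 kg.
Tool frame: the origin (TCP) lies at the very end of the fingers, on their centre line; the grasp point (between the pads) lies 19 mm behind it; z points along the fingers, y is the line along which they close (so a half turn about z gives the same grasp; the last joint's range is limited). The gripper opens to 85 mm and grips with 20 to 120 N. Pads are 22 mm wide; open, the fingers measure 114 mm over their backs; the gripper's body (76 mm by 85 mm) begins 54 mm behind the grasp point. The pads swing forward as they close: fully open they stand 13 mm farther back than shut.
Start: joints at [1.646, 0.04, 0.085, 0, -1.615, -0.334], TCP at [153.527, 580, 208.161] pointing down, gripper open.
Joint ranges: [-2.56, 2.56], [-1.29, 2.01], [-1.08, 1.49], [-3.29, 1.98], [-2.81, -0.18], [-2.99, 2.99]. Speed limits (rad/s): [2.57, 2.57, 3.01, 3.14, 3.14, 3.14].

INTERFACE

Orientations are given as a rotation vector (axis times angle).
In Python, from rig import read_state, vision, ctrl gives the robot as it stands. The module is installed in compiled form; this text tells all that it offers.
- The arm moves only by the tool drive_tool, never from a script. Its argument "series" is a list of rows, each a list of 7 numbers: the shift along the world's x, y, z in units of 50 cm (1.0 is 50 cm), then the turn, a rotation vector about the world's x, y, z in units of pi/2 rad (1.0 is pi/2 rad), then the gripper command: -1 is shut, 1 is fully open, values between are in proportion. In form: [[dx, dy, dz, rx, ry, rz, hand], ...]. A call has 1 to 10 rows; each row shifts and turns the commanded pose from where the row before left it; what a row does not reach is not made up. A row lasts 1/12 s, in which the tool goes at most 41.7 mm and 7.16 degrees, less where a joint would pass 70% of its speed; a pose out of reach is approached as far as the arm can. A call with a number of a shift or a turn outside -1 to 1 is refused whole. A call with a gripper value outside its range is refused whole. The fingers move at their own pace and stop on an object; the grip force is fixed at half the most. Time passes only in rows, so rows that do not move let the fingers close. It gives the time, the measured TCP pose, the force, the opening and the grip force at its end, in the units of the state.
- read_state(): the state, without advancing time (a new reading comes with each control period).
- vision.snapshot(name): name is "side" or "top"; returns a dict with "pixels" (420x560x3 uint8, blue, green, red), "K" (3x3 intrinsics, pixels), "rvec" (rotation vector, rad) and "tvec" (3), from world to camera coordinates, as OpenCV has them. Camera axes: x right, y down, z forward; pixel columns grow to the right and rows downward; lengths in mm; the calibration is good to about 2 mm. A picture is of the moment at which its call begins. There is no depth.
- ctrl.finish_job(): hands the job in; it is judged then, once.
The state is a dict: "time": time; "qpos": joint angles; "qvel": joint speeds; "tau": joint torques, N m; "tcp_pos": TCP position; "ee_rot": TCP orientation; "wrist_force": force on the tool from outside, world axes, zero at the start; "torque": the same for the moment, N m; "finger_gap": opening from 0.0 (shut) to 1.0 (fully open); "finger_force": force on a finger pad.
Only numpy, scipy, OpenCV 4.12 (cv2) and the standard library are available. Lean on these libraries where they do the work, as an engineer would, in place of code of your own. Each camera call takes 0.05 s, during which the arm holds its last target. There are 200 camera calls.

## Working session

There is one attempt and no reset: what is moved stays moved. The work goes in short steps, Python scripts to look and compute and a tool call to move; the robot and the scene stay as the last step left them, time stands still between calls to the robot, and variables do not carry over. Pictures are saved under pics/ and viewed, at most 10 in all, crops included, and the job is handed in when it is done.

Besides the shell and the picture viewer there is one more tool, called after "Call:" in YAML: its name, and indented under it one key for each argument. drive_tool: Moves the arm, as the interface text tells. Its arguments: {"type":"object","properties":{"series":{"type":"array","items":{"type":"array","items":{"type":"number","minimum":-1,"maximum":1}}}},"required":["series"]}

```bash
mkdir -p pics; cat > h.py <<'E'
import numpy as np,cv2
from rig import read_state,vision,ctrl
def snap(n,f):
    s=vision.snapshot(n); cv2.imwrite('pics/'+f,s['pixels']); np.savez('pics/'+n,K=s['K'],r=s['rvec'],t=s['tvec']); return s
def cam(n):
    d=np.load('pics/'+n+'.npz'); return d['K'],cv2.Rodrigues(d['r'])[0],d['t'].reshape(3)
def onz(n,uv,z):
    K,R,t=cam(n); d=R.T@np.linalg.inv(K)@np.array([*uv,1.]); c=-R.T@t; return c+d*(z-c[2])/d[2]
def proj(n,p):
    K,R,t=cam(n); q=K@(R@np.array(p,float)+t); return q[:2]/q[2]
E
python3 - <<'E'
from h import *
for n in('top','side'):
    s=snap(n,n+'0.png')
    K,R,t=cam(n); print(n,(-R.T@t).round())
print(read_state())
E
```

```text
top [436.  40. 747.]
side [157. 378. 527.]
{'time': 0.1, 'qpos': array([ 1.64571926e+00,  4.07415274e-02,  8.38849870e-02, -3.80972428e-04,
       -1.61549283e+00, -3.33697274e-01]), 'qvel': array([-0.00043519, -0.00190438,  0.00301695,  0.0013728 ,  0.00012593,
        0.00155636]), 'tau': array([-4.93118932e-03, -3.69336140e+01,  3.48276651e+01,  6.95177078e+00,
       -4.57748436e-03, -2.33759465e-06]), 'tcp_pos': array([153.39643204, 579.71218055, 207.27576022]), 'ee_rot': array([ 3.11375133e+00, -4.05116357e-01, -9.04141818e-05]), 'wrist_force': array([ 0.0081853 , -0.06698008,  0.60658453]), 'torque': array([ 0.00673229, -0.01476082, -0.00614765]), 'finger_force': 0.0, 'finger_gap': 0.9991683685514958}
```

View pics/top0.png

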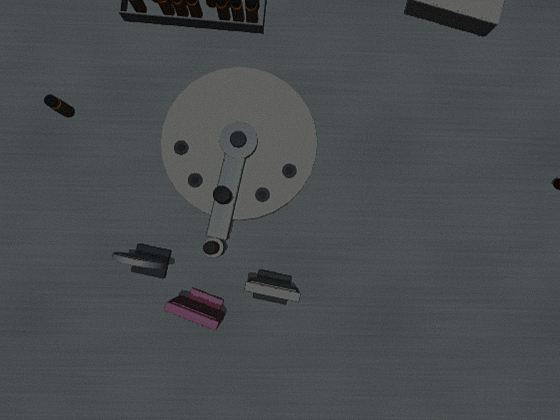

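View pics/side0.png

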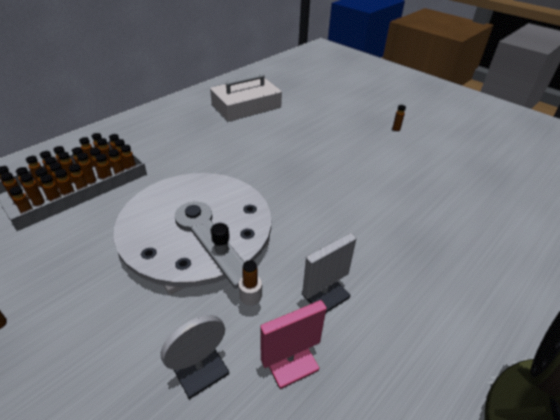

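The top view shows the pivot at about (238,140), the knob at (222,195) and the vial at (213,247). Three things could be the panel: white square (272,288), pink square (195,308) and round mirror (145,258). The white square fits, since the pink one is a look-alike and the mirror is round. I'll confirm this in one crop and measure.

```bash
python3 - <<'E'
from h import *
im=cv2.imread('pics/top0.png'); c=cv2.resize(im[60:340,100:330],None,fx=2.1,fy=2.1,interpolation=cv2.INTER_CUBIC)
cv2.imwrite('pics/c.png',cv2.convertScaleAbs(c,alpha=1.8))
K=onz('top',(222,195),89+0);V=onz('top',(212,247),102);P=onz('top',(238.5,143.5),40)
holes=[onz('top',p,40) for p in((181,147.5),(195,180.5),(262.5,194.5),(289,171))]
print('knob',K,'vial',V,'plate',P)
A=np.array([[2*h[0],2*h[1],1] for h in holes]);b=[h[0]**2+h[1]**2 for h in holes];s=np.linalg.lstsq(A,np.array(b),rcond=None)[0]
print('circ',s[:2],np.sqrt(s[2]+s[0]**2+s[1]**2))
for q in holes+[K,V]: d=q-np.r_[s[:2],0]; print(np.degrees(np.arctan2(d[1],d[0])),np.hypot(*d[:2]))
print('panel',onz('top',(272,290),112),'sideknob',onz('side',(220,229),100),proj('side',[*K[:2],100]),proj('side',[*K[:2],76]))
E
```

```text
knob [506.98922182 126.81276681  89.        ] vial [425.01367818 137.81914721 102.        ] plate [602.25431047 107.76028672  40.        ]
circ [604.57845753 107.06729549] 99.83068879647274
96.6639961914233 99.75769248341992
133.12785834976722 99.9492817003265
-154.6433930031637 99.70925321686916
-119.05849224186825 99.90632814401573
168.5616245733805 99.56677439225336
170.28193224530406 182.17899540630648
panel [362.5300069   44.36948834 112.        ] sideknob [504.5061336  126.93861236 100.        ] [218.99269472 228.11511653] [220.13984405 239.17859198]
```

View pics/c.png

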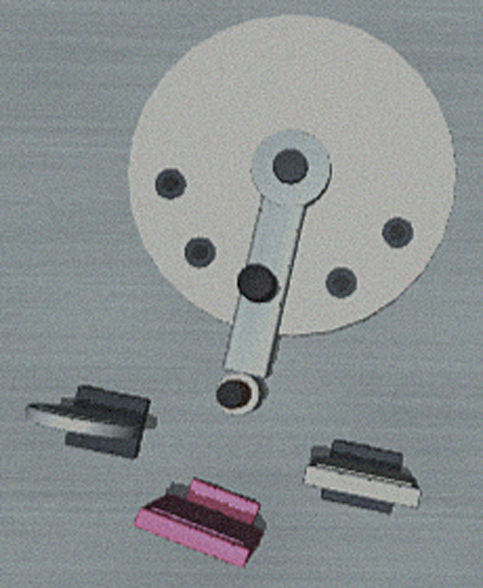

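The crop shows the white square panel at (272,288) in the top image, at the 205° side. The mirror is on the opposite side and the pink panel is further out. The knob is at about (506,126) and its target is (514,64), with the pivot at (604.5,107) and a +36° swing.

Call:
drive_tool:
  series:
    - [0.03, -0.04, 0, 0, 0, 0.01, 1]
    - [0.04, -0.052, 0, 0, 0, 0.01, 1]
    - [0.04, -0.052, 0, 0, 0, 0.01, 1]
    - [0.04, -0.052, 0, 0, 0, 0.015, 1]
    - [0.04, -0.052, 0, 0, 0, 0, 1]
    - [0.04, -0.052, 0, 0, 0, 0, 1]
    - [0.04, -0.052, 0, 0, 0, 0, 1]
    - [0.04, -0.052, 0, 0, 0, 0, 1]
    - [0.04, -0.052, 0, 0, 0, 0, 1]
    - [0.04, -0.052, 0, 0, 0, 0, 1]

```text
time: 0.93
tcp_pos: [349.0, 324.5, 207.9]
ee_rot: [3.128, -0.294, -0.0]
wrist_force: [0.7, 0.6, -0.0]
finger_gap: 1.0
finger_force: 0.0
```

Call:
drive_tool:
  series:
    - [0.04, -0.052, 0, 0, 0, 0, 1]
    - [0.04, -0.052, 0, 0, 0, 0, 1]
    - [0.04, -0.052, 0, 0, 0, 0, 1]
    - [0.04, -0.052, 0, 0, 0, 0, 1]
    - [0.04, -0.052, 0, 0, 0, 0, 1]
    - [0.04, -0.052, 0, 0, 0, 0, 1]
    - [0.03, -0.04, 0, 0, 0, 0, 1]
    - [0.02, -0.02, 0, 0, 0, 0, 1]
    - [0, 0, 0, 0, 0, 0, 1]
    - [0, 0, 0, 0, 0, 0, 1]

```text
time: 1.77
tcp_pos: [493.5, 139.4, 207.5]
ee_rot: [3.127, -0.298, -0.002]
wrist_force: [-0.3, -0.1, 0.4]
finger_gap: 1.001
finger_force: 0.0
```

Call:
drive_tool:
  series:
    - [0.013, -0.013, -0.02, 0, 0, 0, 1]
    - [0.013, -0.014, -0.04, 0, 0, 0, 1]
    - [0, 0, -0.05, 0, 0, 0, 1]
    - [0, 0, -0.05, 0, 0, 0, 1]
    - [0, 0, -0.03, 0, 0, 0, 1]
    - [0, 0, 0, 0, 0, 0, 1]
    - [0, 0, 0, 0, 0, 0, 1]

```text
time: 2.35
tcp_pos: [505.9, 126.6, 112.5]
ee_rot: [3.126, -0.293, -0.002]
wrist_force: [0.3, -0.0, 1.5]
finger_gap: 1.005
finger_force: 0.0
```

```bash
python3 - <<'E'
from h import *
s=snap('side','s1.png'); cv2.imwrite('pics/s1c.png',cv2.resize(s['pixels'][100:330,80:360],None,fx=2.5,fy=2.5))
print(read_state()['tcp_pos'],proj('side',read_state()['tcp_pos']))
E
```

```text
[506.73870022 126.87386214 114.02794421] [218.37079834 221.4765636 ]
```

View pics/s1c.png

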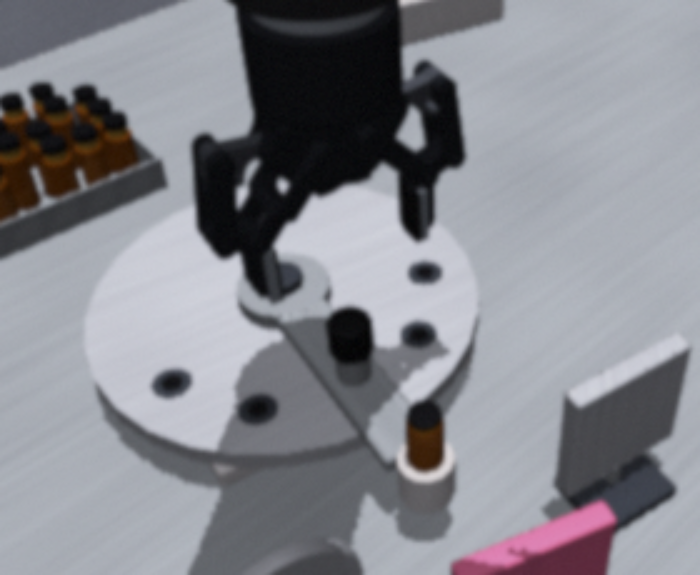

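The crop shows the fingers straddling the knob (345,335) evenly. I'll go down and close.

Call:
drive_tool:
  series:
    - [0, 0, -0.03, 0, 0, 0, 1]
    - [0, 0, -0.03, 0, 0, 0, 1]
    - [0, 0, -0.024, 0, 0, 0, 1]
    - [0, 0, 0, 0, 0, 0, 0.4]
    - [0, 0, 0, 0, 0, 0, 0]
    - [0, 0, 0, 0, 0, 0, -0.2]
    - [0, 0, 0, 0, 0, 0, -1]
    - [0, 0, 0, 0, 0, 0, -1]
    - [0, 0, 0, 0, 0, 0, -1]
    - [0, 0, 0, 0, 0, 0, -1]

```text
time: 3.23
tcp_pos: [507.2, 126.8, 72.7]
ee_rot: [-3.127, 0.294, -0.003]
wrist_force: [-2.2, 0.2, 5.6]
finger_gap: 0.284
finger_force: 58.7
```

Call:
drive_tool:
  series:
    - [0, 0, 0, 0, 0, 0, -1]
    - [0, 0, 0.008, 0, 0, 0, -1]
    - [0, 0, 0.01, 0, 0, 0, -1]
    - [0, 0, 0.01, 0, 0, 0, -1]
    - [0, 0, 0.008, 0, 0, 0, -1]
    - [0, 0, 0, 0, 0, 0, -1]
    - [0, 0, 0, 0, 0, 0, -1]
    - [0, 0, 0, 0, 0, 0, -1]

```text
time: 3.9
tcp_pos: [506.7, 126.6, 87.9]
ee_rot: [-3.128, 0.295, 0.0]
wrist_force: [6.6, 0.7, -8.8]
finger_gap: 0.281
finger_force: 59.3
```

```bash
python3 - <<'E'
from h import *
p=read_state()['tcp_pos']; print(p,read_state()['wrist_force'])
s=snap('side','s2.png'); cv2.imwrite('pics/s2c.png',cv2.resize(s['pixels'][180:310,160:300],None,fx=4,fy=4))
c=np.array([604.5,107.0]); a0=169.2; n=10; L=[c+100*np.array([np.cos(t),np.sin(t)]) for t in np.radians(a0+36*np.arange(n+1)/n)]
print((np.diff(L,axis=0)/500).round(4), 36/n/90)
E
```

```text
[506.72958643 126.6083678   87.89753507] [ 6.60602514  0.66389286 -8.83995141]
[[-0.002  -0.0124]
 [-0.0012 -0.0125]
 [-0.0004 -0.0126]
 [ 0.0004 -0.0126]
 [ 0.0012 -0.0125]
 [ 0.002  -0.0124]
 [ 0.0027 -0.0123]
 [ 0.0035 -0.0121]
 [ 0.0043 -0.0118]
 [ 0.005  -0.0115]] 0.04
```

View pics/s2c.png

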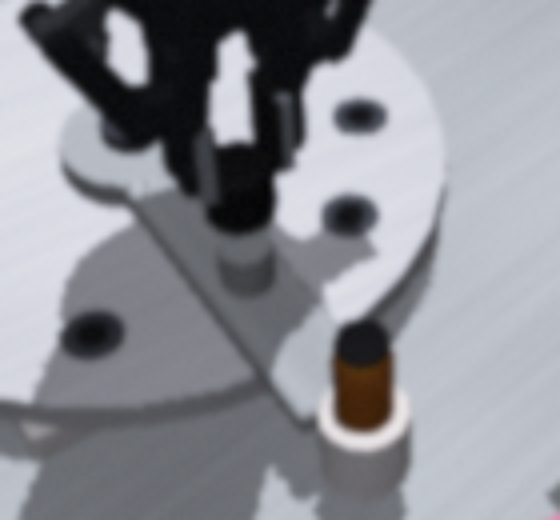

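The crop shows the knob (240,185) raised, with its stem visible, held by the pads. I'll raise it 2.5 mm more, then swing.

Call:
drive_tool:
  series:
    - [0, 0, 0.005, 0, 0, 0, -1]
    - [0, 0, 0, 0, 0, 0, -1]
    - [0, 0, 0, 0, 0, 0, -1]

```text
time: 4.2
tcp_pos: [506.7, 126.6, 90.3]
ee_rot: [3.128, -0.295, -0.0]
wrist_force: [7.3, 0.1, -7.6]
finger_gap: 0.284
finger_force: 59.3
```

Call:
drive_tool:
  series:
    - [-0.001, -0.0062, 0, 0, 0, 0.02, -1]
    - [-0.001, -0.0062, 0, 0, 0, 0.02, -1]
    - [-0.0006, -0.0063, 0, 0, 0, 0.02, -1]
    - [-0.0006, -0.0062, 0, 0, 0, 0.02, -1]
    - [-0.0002, -0.0063, 0, 0, 0, 0.02, -1]
    - [-0.0002, -0.0063, 0, 0, 0, 0.02, -1]
    - [0, 0, 0, 0, 0, 0, -1]

```text
time: 4.78
tcp_pos: [505.0, 107.6, 90.3]
ee_rot: [-3.141, -0.002, 0.0]
wrist_force: [6.8, 1.5, -8.1]
finger_gap: 0.288
finger_force: 59.3
```

Call:
drive_tool:
  series:
    - [0.0002, -0.0063, 0, 0, 0, 0.02, -1]
    - [0.0002, -0.0063, 0, 0, 0, 0.02, -1]
    - [0.0006, -0.0062, 0, 0, 0, 0.02, -1]
    - [0.0006, -0.0063, 0, 0, 0, 0.02, -1]
    - [0.001, -0.0062, 0, 0, 0, 0.02, -1]
    - [0.001, -0.0062, 0, 0, 0, 0.02, -1]
    - [0.0013, -0.0062, 0, 0, 0, 0.02, -1]
    - [0.0014, -0.0061, 0, 0, 0, 0.02, -1]
    - [0.0017, -0.0061, 0, 0, 0, 0.02, -1]
    - [0.0018, -0.006, 0, 0, 0, 0.02, -1]

```text
time: 5.62
tcp_pos: [509.8, 77.2, 90.2]
ee_rot: [-3.102, -0.494, -0.0]
wrist_force: [6.6, 1.4, -8.0]
finger_gap: 0.285
finger_force: 59.4
```

Call:
drive_tool:
  series:
    - [0.0021, -0.0059, 0, 0, 0, 0.02, -1]
    - [0.0022, -0.0059, 0, 0, 0, 0.02, -1]
    - [0.0025, -0.0058, 0, 0, 0, 0.02, -1]
    - [0.0025, -0.0057, 0, 0, 0, 0.02, -1]
    - [0, 0, 0, 0, 0, 0, -1]
    - [0, 0, 0, 0, 0, 0, -1]
    - [0, 0, 0, 0, 0, 0, -1]

```text
time: 6.2
tcp_pos: [514.3, 65.8, 90.1]
ee_rot: [-3.065, -0.685, 0.0]
wrist_force: [5.5, 1.8, -8.2]
finger_gap: 0.288
finger_force: 59.4
```

```bash
python3 - <<'E'
from h import *
p=read_state()['tcp_pos']; print(p,np.degrees(np.arctan2(p[1]-107,p[0]-604.5))%360)
s=snap('side','s3.png'); cv2.imwrite('pics/s3c.png',cv2.resize(s['pixels'][140:340,120:360],None,fx=3,fy=3))
for a in(203,205.3): t=np.radians(a);print(proj('side',[604.5+185*np.cos(t),107+185*np.sin(t),102]))
E
```

```text
[514.33742153  65.75103537  90.08239675] 204.58387661033493
[296.53903286 221.23640619]
[298.02463887 218.09581354]
```

View pics/s3c.png

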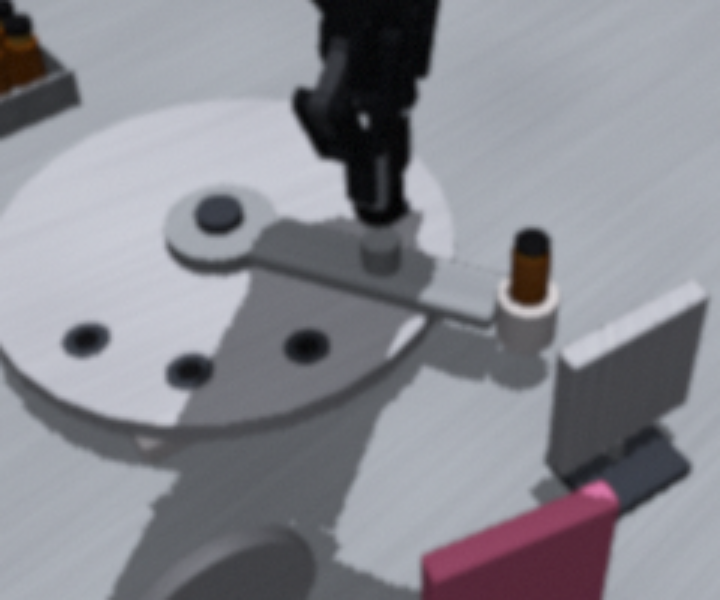

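The crop shows the vial cap (532,240), which is about 204° and so within about 1° of the hole. It stands in front of the white panel. I'll nudge it slightly and release.

Call:
drive_tool:
  series:
    - [0.001, -0.002, 0, 0, 0, 0, -1]
    - [0, 0, 0, 0, 0, 0, -1]
    - [0, 0, 0, 0, 0, 0, 1]
    - [0, 0, 0, 0, 0, 0, 1]
    - [0, 0, 0, 0, 0, 0, 1]
    - [0, 0, 0, 0, 0, 0, 1]
    - [0, 0, 0, 0, 0, 0, 1]
    - [0, 0, 0, 0, 0, 0, 1]
    - [0, 0, 0, 0, 0, 0, 1]

```text
time: 7.0
tcp_pos: [514.8, 64.1, 91.8]
ee_rot: [3.066, 0.686, 0.0]
wrist_force: [0.6, 0.4, -0.5]
finger_gap: 1.0
finger_force: 0.0
```

Call:
drive_tool:
  series:
    - [0, 0, 0.02, 0, 0, 0, 1]
    - [0, 0, 0.04, 0, 0, 0, 1]
    - [0, 0, 0.06, 0, 0, 0, 1]
    - [0, 0, 0.06, 0, 0, 0, 1]
    - [0, 0, 0.06, 0, 0, 0, 1]
    - [0, 0, 0.04, 0, 0, 0, 1]
    - [0, 0, 0, 0, 0, 0, 1]
    - [0, 0, 0, 0, 0, 0, 1]

```text
time: 7.67
tcp_pos: [515.3, 64.3, 233.7]
ee_rot: [-3.065, -0.686, -0.005]
wrist_force: [0.6, 0.0, -0.7]
finger_gap: 1.0
finger_force: 0.0
```

```bash
python3 - <<'E'
from h import *
s=snap('side','s4.png'); cv2.imwrite('pics/s4c.png',cv2.resize(s['pixels'][140:340,120:360],None,fx=3,fy=3))
t=np.radians(205.2);u=np.array([np.cos(t),np.sin(t)]);f=lambda p:(proj('side',p)-[120,140])*3
c=np.array([604.5,107])
for z in(102,76,115,89):print('knob',z,f([*(c+100*u),z]))
print('vial top',f([*(c+185*u),102]))
E
```

```text
knob 102 [379.67784526 196.06694934]
knob 76 [381.0024303  231.76485402]
knob 115 [378.98816438 177.47987377]
knob 89 [380.34902229 214.15534158]
vial top [533.89327902 234.69675452]
```

View pics/s4c.png

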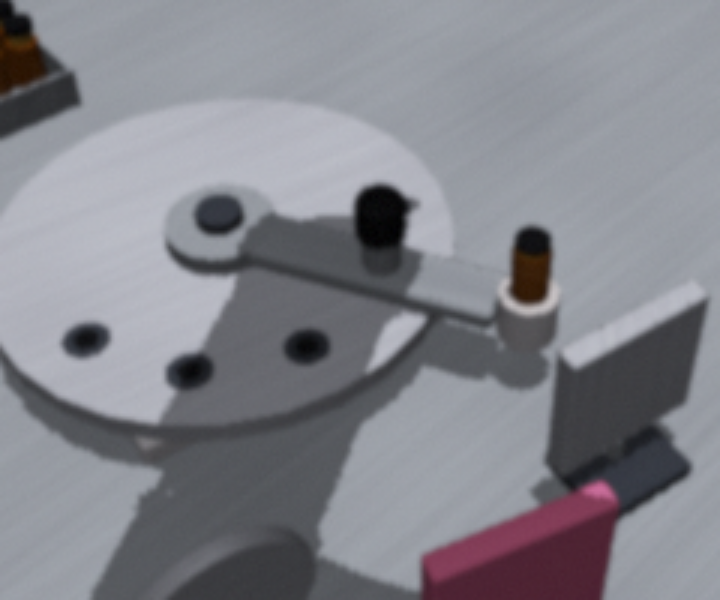

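The crop shows the knob centred at about (380,216). The prediction is 214 for the pin home and about 196 for the pin up, so the pin is home. The vial cap is at (533,238), in front of the white panel, and the gripper is clear.

```bash
python3 -c "
from rig import ctrl; print(ctrl.finish_job())"
```

```text
the job is handed in; nothing more can be done
None
```

The carrier is swung one hole over to the white light panel's side, and the last camera view shows the knob at its pin-home height with the vial in front of the panel; the job was handed in after about 8 s with the gripper clear.

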